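# Fit the balance pan and set the check weight

### The job

Fit the round steel weighing pan onto the bench balance: feel with its stem for the bore in the load carrier, then press it gently straight down until it sits fully home, without overloading the weigh cell. Then stand the 100 g brass weight (the largest of the three) upright in the middle of the pan and let go. Leave everything else where it is.

Things in the scene. Friction and masses are not known exactly. Their poses are not given: they have to be found in the camera images.
- pan_center (a point): Centre (half-way up) of the disc of the loose steel weighing pan: disc 58 mm across, 14 mm high; below its middle a plain unchamfered stem, 10 mm across and 15 mm long, so the stem's end is 22 mm below this point. z: the pan's axis, up. It starts with its stem in the rest, its disc's underside 24 mm above the worktop. 80 to 170 g. Grip it across the disc's rim.
- rest: Fixed blue-grey plastic rest in which the pan is parked: 46 mm across at the foot, 40 mm above, 24 mm high, with a loose 16 mm bore for the stem. Origin at the centre of its underside.
- balance: Fixed bench balance, light grey, about 205 x 164 mm, its flat top 50 mm above the worktop, a sloping display at its front, a small green bubble level on its top. Origin at the centre of its underside; x points from the display to its back. On the top is a round black well, 60 mm inside, its rim 3 mm high.
- carrier_well (a point): Centre of the well, at the height of the balance's top; axes as the balance's. In it stands the load carrier, a metal hub 36 mm across, its flat top 21 mm above this point, in its middle a plain blind bore 11.5 mm across, 18 mm deep. It is set off centre to trim the cell: the bore's axis is 2.5 to 5.5 mm off this point, to any side, different each run. Pan home: pan_center 28 mm above this point.
- carrier (a joint): How far the load carrier is pushed down on its spring, in m: 0 unloaded, 3.5 N per mm, so up to 1 mm under the pan and the weight alone. Beyond 0.0045 (about 16 N) the weigh cell is overloaded; 2 to 6 N are ample to feel for the bore and to press the pan home.
- weight_100_center (a point): Centre (half-way up) of the 100 g brass weight, the largest of the three: a cylinder 20 mm across and 29 mm high below a 12 mm knob, 36 mm in all, standing upright on the worktop. z is its axis, up.
- weight_50_center (a point): Centre of the 50 g brass weight, 16 mm across and 30 mm high, upright; not needed, leave it.
- weight_20_center (a point): Centre of the 20 g brass weight, 12 mm across and 26 mm high, upright; not needed, leave it.
- petri_dish: Glass dish with grey powder, 88 mm across, 14 mm high, origin at the centre of its underside; leave it.
- lidded_tin: Closed aluminium sample tin, 72 mm across, 46 mm high, origin at the centre of its underside; leave it.
- wash_bottle: White wash bottle with a red spout, 63 mm across, 204 mm high, at the back, origin at the centre of its underside; leave it.

How it is judged (in metres and radians):
On the way:
1. the pan sits fully home: its stem in the carrier's bore and its disc down on the carrier (z of pan_center in the frame of carrier_well below 0.03 m and horizontal distance between pan_center and carrier_well below 0.009 m and angle between pan_center's own z axis and vertical below 0.06 rad), for 0.2 s.
At the end, for the whole second after the job is handed in: The pan is level (within 0.06 rad) and fully home on the carrier: its disc's centre less than 30 mm above the balance's top and within 9 mm of the well's axis; the 100 g weight stands upright on it (tilt under 0.1 rad), its axis within 12 mm of the pan's (all of step 1 and z of weight_100_center in the frame of pan_center between 0.021 and 0.029 m and horizontal distance between weight_100_center and pan_center below 0.012 m and angle between weight_100_center's own z axis and vertical below 0.1 rad); the robot touches nothing.
It fails at once if the weigh cell is overloaded: the carrier pushed down more than 4.5 mm (about 16 N) (value of joint carrier above 0.0045 m).
It fails at once if another weight, the dish, the closed tin or the wash bottle is moved more than 25 mm (distance of any of weight_50_center, weight_20_center, petri_dish, lidded_tin, wash_bottle from where it was at the start of the episode above 0.025 m).
It also fails if it takes over 69 s, if anything falls off the work surface, if the arm or the gripper's body presses on something with over 40 N, if the wrist force passes 120 N, or if a joint passes its speed limit or range.

### The arm

A 6-joint arm with a two-finger parallel gripper is mounted at the origin on a cart in front of the work surface, level with it; the furniture and walls round the work are solid. World frame = base frame: x ahead of the robot, y to its left, z up, the work surface at z = 0. Lengths are in m, angles in degrees, forces in N, time in s.
With the tool pointing down it reaches from about 0.4 to 0.825 m from the base axis. Payload 7 kg.
Tool frame: the origin (TCP) lies at the very end of the fingers, on their centre line; the grasp point (between the pads) lies hold_point_z behind it (hold_point_z is the distance from the TCP to the grasp point, in m); z points along the fingers, y is the direction in which the jaws open and shut (so a half turn about z gives the same grasp; the last joint's range is limited). The gripper opens to 88 mm and grips with 3 to 60 N. Pads are 19 mm wide; open, the fingers measure 130 mm over their backs; the gripper's body (78 mm by 193 mm) begins 47 mm behind the grasp point.
Start: joints at [90.762, 20.546, 0.682, 0, -70.136, -16.507], TCP at [0.183, 0.65, 0.227] pointing down, gripper open.
Joint ranges: [-176.03, 176.03], [-82.01, 121.73], [-58.28, 71.71], [-173.87, 95.51], [-174.79, -0.11], [-173.66, 173.66]. Speed limits (degrees/s): [136.94, 136.94, 172.46, 180, 180, 180].

### API

Orientations are given as [roll, pitch, yaw] about the fixed x, y, z axes, in that order (R = Rz(yaw) Ry(pitch) Rx(roll)).
In Python, from plant import get_obs, snapshot, close_job, hold_point_z gives the robot as it stands. The module is installed in compiled form; this text tells all that it offers.
- The arm moves only by the tool jog_arm, never from a script. Its argument "commands" is a list of rows, each a list of 4 numbers: the shift along the world's x, y, z in mm, then the turn about the world's z in degrees. In form: [[x, y, z, turn], ...]. A call has exactly 10 rows; each row shifts and turns the commanded pose from where the row before left it; what a row does not reach is not made up. A row lasts 1/12 s, in which the tool goes at most 41.7 mm and 7.16 degrees, less where a joint would pass 70% of its speed; a pose out of reach is approached as far as the arm can. A call is refused whole if a number of a shift passes 41.7 or a number of a turn 7.16, either way. A call with a gripper value outside its range is refused whole. "fingers" is the finger opening in mm, from 0 to 87.6, set as the call begins (left out, the last holds). The fingers move at their own pace and stop on an object; the grip force is fixed at half the most. Time passes only in rows, so rows that do not move let the fingers close, or fill a call up. It gives the time, the measured TCP pose, the force and the opening at its end, in the units of the state.
- get_obs(): the state, without advancing time (a new reading comes with each control period).
- snapshot(name): name is "scene" or "side" or "wrist"; returns a dict with "image" (400x640x3 uint8, red, green, blue), "fov_y" (degrees; the focal length in pixels is half the picture's height over the tangent of half this angle, whatever the lens; pixels are square), "cx", "cy" (the principal point, pixels), "rvec" (rotation vector, rad) and "tvec" (3), from world to camera coordinates, as OpenCV has them; the wrist camera has in their place "mount" (4x4, takes a point from camera to tool coordinates, whose origin is the TCP and whose axes are the flange's). Camera axes: x right, y down, z forward; pixel columns grow to the right and rows downward; lengths in m; the calibration is good to about 2 mm. A picture is of the moment at which its call begins: read the wrist's pose just before it. There is no depth.
- close_job(): hands the job in, once; it reports no verdict.
The state is a dict: "clock": time; "joint_pos": joint angles; "qvel": joint speeds; "tau": joint torques, N m; "tool_pos": TCP position; "orientation": TCP orientation; "force": force on the tool from outside, world axes, zero at the start; "moment": the same for the moment, N m; "opening": finger opening in m.
Only numpy, scipy, OpenCV 4.12 (cv2) and the standard library are available. Lean on these libraries where they do the work, as an engineer would, in place of code of your own. Each camera call takes 0.05 s, during which the arm holds its last target.

## Working session

There is one attempt and no reset: what is moved stays moved. The work goes in short steps, Python scripts to look and compute and a tool call to move; the robot and the scene stay as the last step left them, time stands still between calls to the robot, and variables do not carry over. Pictures are saved under pics/ and viewed, and the job is handed in when it is done.

Besides the shell and the picture viewer there is one more tool, called by a JSON object that holds its "op" and its "data", one argument or row to a line. jog_arm: Moves the arm, as the interface text tells. Its arguments: {"type":"object","properties":{"commands":{"type":"array","items":{"type":"array","items":{"type":"number"}}},"fingers":{"type":"number"}},"required":["commands"]}

```bash
mkdir -p pics; ls
cat > h.py <<'E'
import numpy as np, cv2, json, pickle
from plant import get_obs, snapshot, hold_point_z
from scipy.spatial.transform import Rotation as Ro
def cam(s,obs=None):
    f=200/np.tan(np.radians(s['fov_y'])/2)
    K=np.array([[f,0,s['cx']],[0,f,s['cy']],[0,0,1]])
    if 'mount' in s:
        T=np.eye(4);T[:3,:3]=Ro.from_euler('xyz',obs['orientation'],degrees=True).as_matrix();T[:3,3]=obs['tool_pos']
        M=np.linalg.inv(T@np.array(s['mount']))
        return K,M[:3,:3],M[:3,3]
    return K,cv2.Rodrigues(np.array(s['rvec'],float))[0],np.array(s['tvec'],float).ravel()
def take(name,fn):
    o=get_obs(); s=snapshot(name)
    cv2.imwrite(f'pics/{fn}.png',s['image'][:,:,::-1])
    c=cam(s,o); pickle.dump((c,s['image'],o),open(f'{fn}.pkl','wb')); return c,s,o
def load(fn): return pickle.load(open(f'{fn}.pkl','rb'))
def ray(c,u,v):
    K,R,t=c; d=R.T@np.linalg.inv(K)@np.array([u,v,1]); return -R.T@t,d/np.linalg.norm(d)
def onz(c,u,v,z):
    o,d=ray(c,u,v); return o+d*(z-o[2])/d[2]
def proj(c,p):
    K,R,t=c; q=K@(R@np.array(p)+t); return q[:2]/q[2]
def tri(L):
    A=np.zeros((3,3));b=np.zeros(3)
    for c,u,v in L:
        o,d=ray(c,u,v);P=np.eye(3)-np.outer(d,d);A+=P;b+=P@o
    x=np.linalg.solve(A,b); return x,[np.linalg.norm((np.eye(3)-np.outer(ray(c,u,v)[1],ray(c,u,v)[1]))@(x-ray(c,u,v)[0])) for c,u,v in L]
def crop(fn,x0,y0,x1,y1,k,out):
    im=cv2.imread(f'pics/{fn}.png')[y0:y1,x0:x1]; cv2.imwrite(f'pics/{out}.png',cv2.resize(im,None,fx=k,fy=k,interpolation=cv2.INTER_CUBIC))
E
python3 - <<'E'
from h import *
for n in ['scene','side','wrist']:
    c,s,o=take(n,n+'0'); print(n,s['fov_y'],s['cx'],s['cy'],-c[1].T@c[2])
print(o,hold_point_z() if callable(hold_point_z) else hold_point_z)
E
```

```text
pics
scene 52.17897549423934 313.565937148296 197.72066592853665 [-0.15831459 -0.40246518  0.51698657]
side 54.767846110089025 321.322878630474 200.61888430584492 [ 0.30533176 -0.74599577  0.46825387]
wrist 68.38759064512006 320.8027557296658 200.92771186060583 [0.25671357 0.62834178 0.38471921]
{'clock': 0.1, 'joint_pos': array([ 9.07625064e+01,  2.05868546e+01,  6.40355272e-01, -1.81663941e-02,
       -7.01351099e+01, -1.65069364e+01]), 'qvel': array([-0.04953913, -0.02328534,  0.05339048,  0.09144834, -0.02189143,
       -0.13376564]), 'tau': array([-1.13739294e-03, -5.84163380e+01,  2.93753779e+01,  7.01558411e+00,
        1.01938541e-02, -5.08195683e-05]), 'tool_pos': array([0.18306318, 0.64926257, 0.22573052]), 'orientation': array([ 1.79916901e+02, -6.81520036e-03, -1.57506102e+01]), 'force': array([-0.83531669, -0.13112429,  0.37041283]), 'moment': array([ 0.02631328, -0.04853046,  0.00715778]), 'opening': 0.08788286737142866} 0.0188
```

View pics/scene0.png

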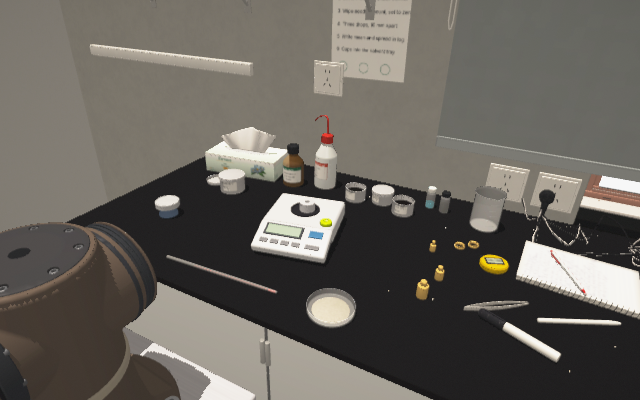

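View pics/side0.png

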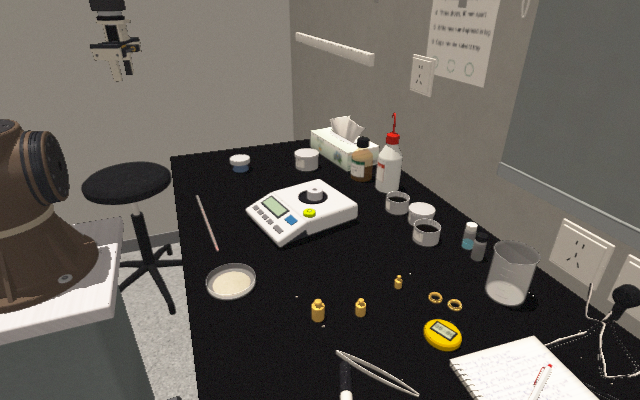

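View pics/wrist0.png

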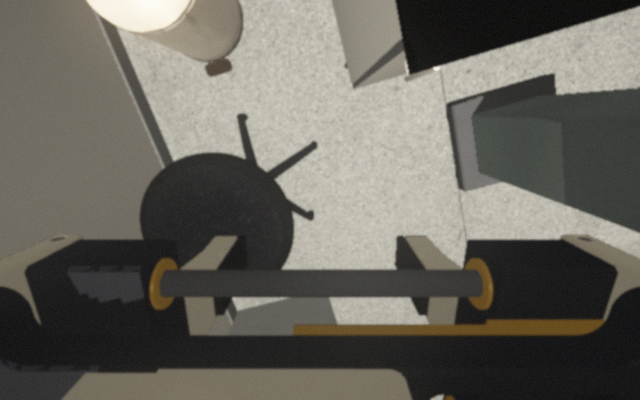

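The scene view shows the pan in its rest at about (167,206) and the hub at (307,204). The balance display faces the robot, and the 100 g weight is at (422,290). In the side view the pan is at (240,163), the hub at (314,192) and the weight at (318,311). I'll enlarge these.

Run:
```python
from h import *
a=[]
for fn,b in [('scene0',(140,185,200,225)),('scene0',(280,185,340,225)),('scene0',(395,265,455,305)),('side0',(210,145,270,185)),('side0',(285,175,345,215)),('side0',(290,290,350,330))]:
    im=cv2.imread(f'pics/{fn}.png')[b[1]:b[3],b[0]:b[2]]; im=cv2.resize(im,None,fx=4.4,fy=4.4,interpolation=cv2.INTER_CUBIC); a.append(im)
cv2.imwrite('pics/c0.png',np.vstack([np.hstack(a[:3]),np.hstack(a[3:])]))
```

```text
(no output)
```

View pics/c0.png

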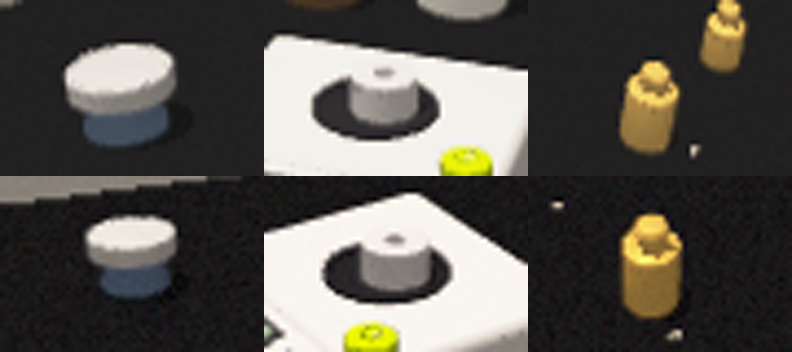

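Run:
```python
from h import *
s=load('scene0')[0]; d=load('side0')[0]
for n,a,b in [('pantop',(167.5,199.7),(239.8,157.7)),('bore',(307.3,201.4),(314.8,189.3)),('wellrim',(305.3,209.5),(313,196.8)),('w100 knob',(424.1,280.5),(318.2,300))]:
    x,e=tri([(s,*a),(d,*b)]); print(n,x.round(4),np.round(e,4))
    for z in [{'pantop':.038,'bore':.071,'wellrim':.053,'w100 knob':.036}[n]]: print(onz(s,*a,z).round(4),onz(d,*b,z).round(4))
# balance corners
```

```text
pantop [0.468  0.3242 0.0357] [0.0021 0.0021]
[0.4681 0.3242 0.038 ] [0.4658 0.3134 0.038 ]
bore [ 0.5788 -0.0087  0.069 ] [0.0013 0.0013]
[ 0.5778 -0.009   0.071 ] [ 0.5762 -0.015   0.071 ]
wellrim [ 0.5754 -0.0055  0.0484] [0.0011 0.0011]
[ 0.5701 -0.0081  0.053 ] [ 0.5714 -0.0157  0.053 ]
w100 knob [ 0.4704 -0.3136  0.0355] [0.0005 0.0005]
[ 0.4705 -0.3134  0.036 ] [ 0.4699 -0.3147  0.036 ]
```

Run:
```python
from h import *
s=load('scene0')[0]; d=load('side0')[0]
w,_,o=load('wrist0'); print('fwd',w[1][2],w[1][0])
for n,a,b in [('bubble',(326,222),(309.5,211.5)),('bottle',(327,137),(392,137)),('tin_l',(231,177),(306,155)),('tissue',(240,158),(340,148))]:
    x,e=tri([(s,*a),(d,*b)]); print(n,x.round(3),np.round(e,4))
snap=snapshot  
import copy
for tz in (.2,.25):
  for tx in (.36,.38,.40,.42):
    T=np.eye(4);T[:3,:3]=np.diag([1,-1,-1]);T[:3,3]=[tx,.322,tz]
    T0=np.eye(4);T0[:3,:3]=Ro.from_euler('xyz',o['orientation'],degrees=True).as_matrix();T0[:3,3]=o['tool_pos']
    E=np.eye(4);E[:3,:3]=w[1];E[:3,3]=w[2]
    m=np.linalg.inv(E@T0)
    M=np.linalg.inv(T@m)
    c=(w[0],M[:3,:3],M[:3,3]); print(tx,tz,proj(c,[.468,.322,.038]))
print(m.round(4))
```

```text
fwd [-0.27467732  0.0758106  -0.95854323] [-0.27084778 -0.96262105  0.00148022]
bubble [ 0.541 -0.076  0.054] [0.0004 0.0004]
bottle [0.812 0.057 0.144] [0.0018 0.0018]
tin_l [0.657 0.276 0.035] [0.0013 0.0013]
tissue [0.805 0.356 0.016] [0.0084 0.0084]
0.36 0.2 [320.4447702   81.08617107]
0.38 0.2 [320.43936304 101.86808581]
0.4 0.2 [320.43415469 121.88587787]
0.42 0.2 [320.42913439 141.18093008]
0.36 0.25 [320.49299998  85.55203254]
0.38 0.25 [320.48754791 103.43485738]
0.4 0.25 [320.48226947 120.74817003]
0.42 0.25 [320.4771565  137.51874987]
[[ 6.000e-04 -9.585e-01 -2.851e-01  7.660e-02]
 [ 1.000e+00  6.000e-04  2.000e-04  4.000e-04]
 [-0.000e+00 -2.851e-01  9.585e-01 -1.590e-01]
 [ 0.000e+00  0.000e+00  0.000e+00  1.000e+00]]
```

{"op": "jog_arm", "data": {
  "commands": [
    [20,-30,0,1.6],
    [20,-30,0,1.6],
    [20,-30,0,1.6],
    [20,-30,0,1.6],
    [20,-30,0,1.6],
    [20,-30,0,1.6],
    [20,-30,0,1.6],
    [20,-30,0,1.6],
    [20,-30,0,1.6],
    [20,-30,0,1.3]
  ],
  "fingers": 87
}}

```text
clock: 0.98
tool_pos: [0.3837, 0.3479, 0.2266]
orientation: [-180.0, 0.0, 0.1]
force: [1.1, 0.0, -0.2]
opening: 0.0869
```

{"op": "jog_arm", "data": {
  "commands": [
    [10,-12,-10,0],
    [7,-11,-10,0],
    [0,0,0,0],
    [0,0,0,0],
    [0,0,0,0],
    [0,0,0,0],
    [0,0,0,0],
    [0,0,0,0],
    [0,0,0,0],
    [0,0,0,0]
  ]
}}

```text
clock: 1.82
tool_pos: [0.4, 0.327, 0.2066]
orientation: [-180.0, -0.0, -0.0]
force: [0.5, 0.3, -0.2]
opening: 0.087
```

Run:
```python
from h import *
c,s,o=take('wrist','wrist1'); print(o['tool_pos'],o['orientation'],o['clock'],proj(c,[.468,.322,.038]))
```

```text
[0.40000156 0.32697183 0.20664613] [-1.79991367e+02 -5.04048851e-03 -1.22922153e-02] 1.8167 [325.22059341 121.65099664]
```

View pics/wrist1.png

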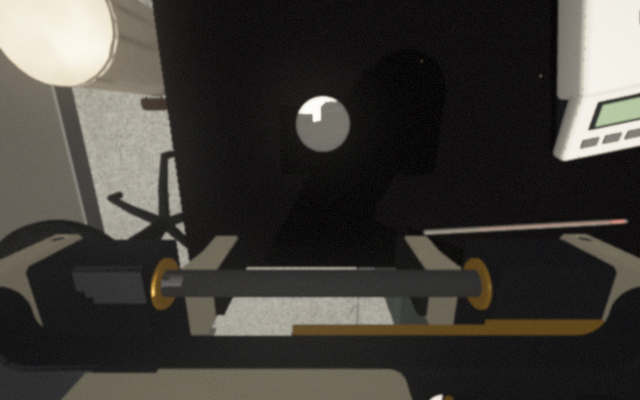

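```bash
cat >> h.py <<'E'
def blob(img,u,v,thr=70,r=60):
    g=img.max(2) if img.ndim==3 else img
    b=(g>thr).astype(np.uint8); n,l,st,ce=cv2.connectedComponentsWithStats(b)
    k=l[int(v),int(u)]; cs,_=cv2.findContours((l==k).astype(np.uint8),cv2.RETR_EXTERNAL,cv2.CHAIN_APPROX_NONE)
    return cv2.fitEllipse(max(cs,key=len)),st[k]
E
python3 - <<'E'
from h import *
c,im,o=load('wrist1'); print(blob(im,322,130)); e=blob(im,322,130)[0]; print(onz(c,*e[0],.038),onz(c,*e[0],.034))
E
python3 -c "
from h import *
crop('wrist1',282,84,362,164,6,'c1')"
```

```text
(((322.2665710449219, 122.99293518066406), (53.09576416015625, 56.04015350341797), 171.15635681152344), array([ 296,   95,   54,   57, 2413], dtype=int32))
[0.46660339 0.32517332 0.038     ] [0.46648261 0.32515383 0.034     ]
```

View pics/c1.png

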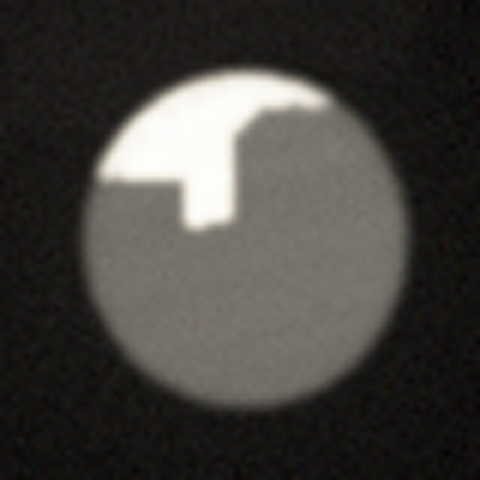

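The crop shows the full disc, centred at about (322,123). I'll take a second, lower view from further forward.

{"op": "jog_arm", "data": {
  "commands": [
    [20,-1,-20,0],
    [20,-1,-20,0],
    [20,0,-20,0],
    [7,0,-17,0],
    [0,0,0,0],
    [0,0,0,0],
    [0,0,0,0],
    [0,0,0,0],
    [0,0,0,0],
    [0,0,0,0]
  ]
}}

```text
clock: 2.7
tool_pos: [0.4671, 0.3252, 0.1308]
orientation: [-179.9, -0.1, -0.0]
force: [0.5, -0.8, 0.1]
opening: 0.0868
```

Run:
```python
from h import *
c,s,o=take('wrist','wrist2'); print(o['tool_pos'],o['orientation'],o['clock'],proj(c,[.4665,.325,.038]))
```

```text
[0.46706806 0.32519607 0.13075121] [-1.79908863e+02 -6.72490928e-02 -5.74804294e-03] 2.7 [320.89698295 203.40742362]
```

View pics/wrist2.png

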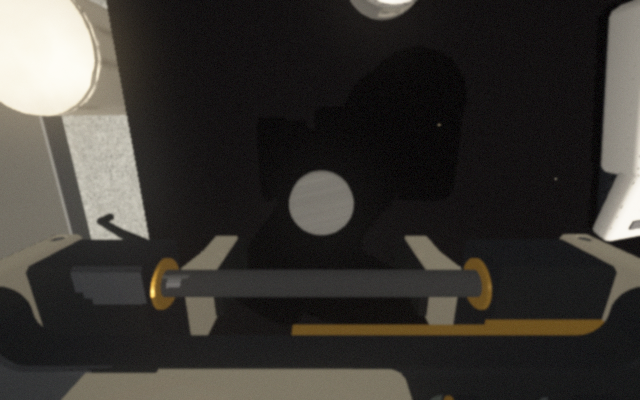

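Run:
```python
from h import *
c1,im1,_=load('wrist1'); e1=blob(im1,322,130)[0][0]
c,im,o=load('wrist2'); e=blob(im,322,203)[0]; print(e,onz(c,*e[0],.038)); print(tri([(c1,*e1),(c,*e[0])]))
s=load('scene0')[0];print(tri([(c1,*e1),(c,*e[0]),(s,167.5,199.7)]))
```

```text
((320.9088439941406, 202.66879272460938), (63.60051345825195, 64.05545806884766), 96.0270767211914) [0.46719025 0.32498983 0.038     ]
(array([0.46653611, 0.32507721, 0.03583186]), [np.float64(8.556148429899379e-05), np.float64(8.5561484299107e-05)])
(array([0.46728165, 0.32475838, 0.0381195 ]), [np.float64(0.0007921388788248674), np.float64(0.0002373007125822643), np.float64(0.0009720147642638733)])
```

{"op": "jog_arm", "data": {
  "commands": [
    [0,0,-20,0],
    [0,0,-20,0],
    [0,0,-20,0],
    [0,0,-20,0],
    [0,0,-15,0],
    [0,0,-10,0],
    [0,0,-8,0],
    [0,0,-3,0],
    [0,0,0,0],
    [0,0,0,0]
  ]
}}

```text
clock: 3.58
tool_pos: [0.4675, 0.3251, 0.0142]
orientation: [-180.0, -0.0, -0.0]
force: [-0.5, 0.8, 0.2]
opening: 0.0868
```

{"op": "jog_arm", "data": {
  "commands": [
    [0,0,0,0],
    [0,0,0,0],
    [0,0,0,0],
    [0,0,0,0],
    [0,0,0,0],
    [0,0,0,0],
    [0,0,0,0],
    [0,0,0,0],
    [0,0,0,0],
    [0,0,0,0]
  ],
  "fingers": 50
}}

```text
clock: 4.42
tool_pos: [0.4673, 0.3248, 0.0138]
orientation: [-180.0, -0.0, -0.0]
force: [-0.9, -0.7, 3.7]
opening: 0.0575
```

Run:
```python
from h import *
c,s,o=take('wrist','wrist3'); print(o['tool_pos'],o['orientation'],o['clock'],o['opening'],o['force'],o['moment'])
```

```text
[0.46726263 0.32477651 0.01378184] [-1.79988257e+02 -1.29888043e-02 -3.99924928e-02] 4.4167 0.057472675918931224 [-0.93967054 -0.68709721  3.67835024] [-0.06849121  0.38317961 -0.01330744]
```

View pics/wrist3.png

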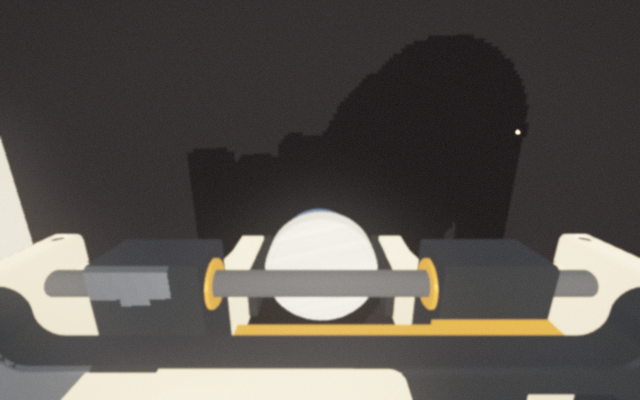

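{"op": "jog_arm", "data": {
  "commands": [
    [0,0,3,0],
    [0,0,8,0],
    [0,0,15,0],
    [0,0,20,0],
    [0,0,20,0],
    [0,0,20,0],
    [0,0,20,0],
    [0,0,10,0],
    [0,0,0,0],
    [0,0,0,0]
  ]
}}

```text
clock: 5.3
tool_pos: [0.467, 0.3246, 0.1295]
orientation: [-180.0, -0.0, -0.1]
force: [1.0, -0.8, -2.5]
opening: 0.0573
```

Run:
```python
from h import *
c,s,o=take('wrist','wrist4'); print(o['tool_pos'],o['orientation'],o['clock'],o['opening'],o['force'],o['moment'])
c,s,o=take('scene','scene4'); print(proj(c,[.467,.325,.15])); 
c,s,o=take('side','side4'); print(proj(c,[.467,.325,.15]))
def P(fn,p,out):
    c=load(fn)[0];u,v=proj(c,p).astype(int);crop(fn,max(u-50,0),max(v-40,0),u+50,v+40,4,out)
P('scene4',[.467,.325,.15],'c4a');P('side4',[.467,.325,.15],'c4b')
a=cv2.imread('pics/c4a.png');b=cv2.imread('pics/c4b.png');cv2.imwrite('pics/c4.png',np.hstack([a,b]))
```

```text
[0.46698867 0.32460562 0.12947925] [-1.79960527e+02 -9.02003175e-04 -6.56585041e-02] 5.3 0.057339852772919496 [ 1.00752619 -0.83048082 -2.5295819 ] [-0.1032754   0.0100764   0.00404899]
[159.92811821 157.58128525]
[235.51569684 118.86137892]
```

View pics/wrist4.png

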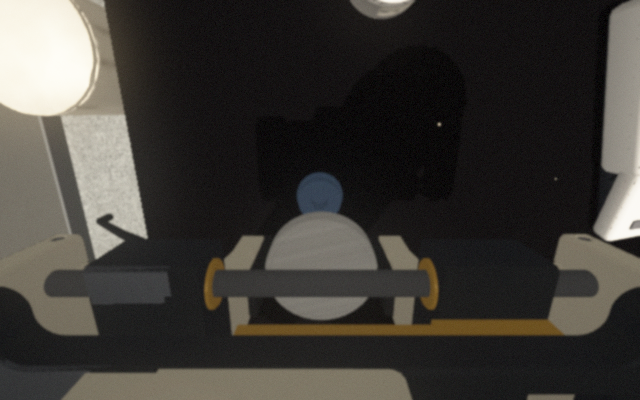

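View pics/c4.png

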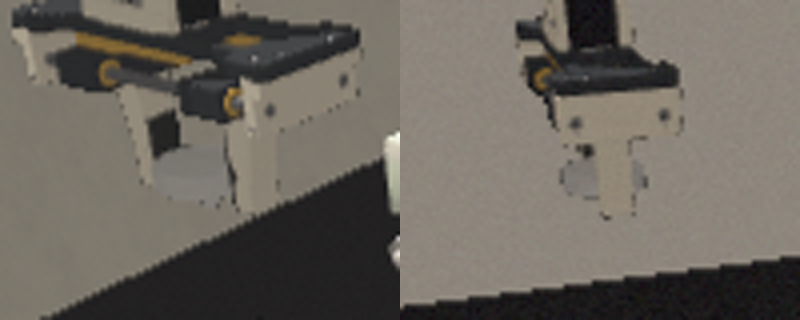

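The pan is held level, with its disc centred at about (321.5,266) in the wrist view. Next I'll carry it in front of the well, with the hub ahead in the camera.

{"op": "jog_arm", "data": {
  "commands": [
    [4,-30,3,0],
    [4,-36,3,0],
    [4,-36,3,0],
    [4,-36,3,0],
    [4,-36,3,0],
    [4,-36,3,0],
    [4,-36,2,0],
    [4,-36,0,0],
    [4,-33,0,0],
    [4,-20,0,0]
  ]
}}

```text
clock: 6.28
tool_pos: [0.5061, -0.0132, 0.1485]
orientation: [180.0, 0.1, -0.1]
force: [-0.1, 0.5, -1.7]
opening: 0.0573
```

{"op": "jog_arm", "data": {
  "commands": [
    [0,0,0,0],
    [0,0,0,0],
    [0,0,0,0],
    [0,0,0,0],
    [0,0,0,0],
    [0,0,0,0],
    [0,0,0,0],
    [0,0,0,0],
    [0,0,0,0],
    [0,0,0,0]
  ]
}}

```text
clock: 7.12
tool_pos: [0.5072, -0.0102, 0.1496]
orientation: [-180.0, -0.0, -0.0]
force: [-0.6, 0.5, -2.0]
opening: 0.0572
```

Run:
```python
from h import *
c,s,o=take('wrist','wrist5'); print(o['tool_pos'],o['orientation'],o['clock'],o['opening'],o['force'],o['moment'])
print(proj(c,[.577,-.0095,.071]))
```

```text
[ 0.50717824 -0.01020306  0.14959586] [-1.79997830e+02 -6.26543858e-03 -2.94998798e-02] 7.1167 0.0572018191975968 [-0.55006938  0.51546121 -2.01986151] [-0.00566689 -0.01549539  0.04820186]
[319.58500466 122.33062499]
```

View pics/wrist5.png

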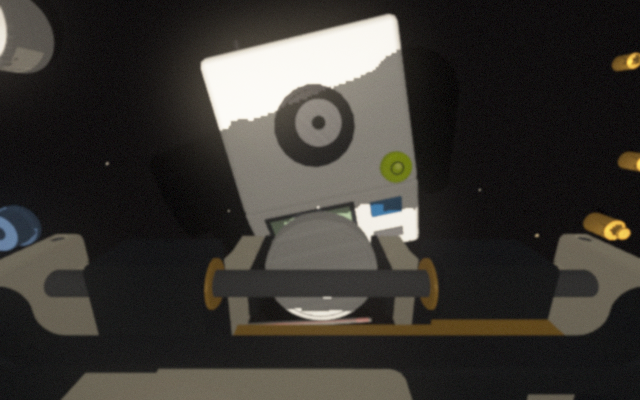

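Run:
```python
from h import *
crop('wrist5',270,80,360,170,6.5,'c5'); 
c,im,o=load('wrist5')
g=im.max(2)
dark=255-g
b=(g>75).astype(np.uint8)
roi=b[100:148,290:346]
# hub: find contours
cs,h=cv2.findContours(roi,cv2.RETR_CCOMP,cv2.CHAIN_APPROX_NONE)
for k in cs:
    if len(k)>15: e=cv2.fitEllipse(k); print(np.array(e[0])+[290,100],e[1])
```

```text
[315.90246964 120.85474205] (45.80314636230469, 55.31557846069336)
[318.1656189  122.36429405] (12.674447059631348, 12.860001564025879)
```

View pics/c5.png

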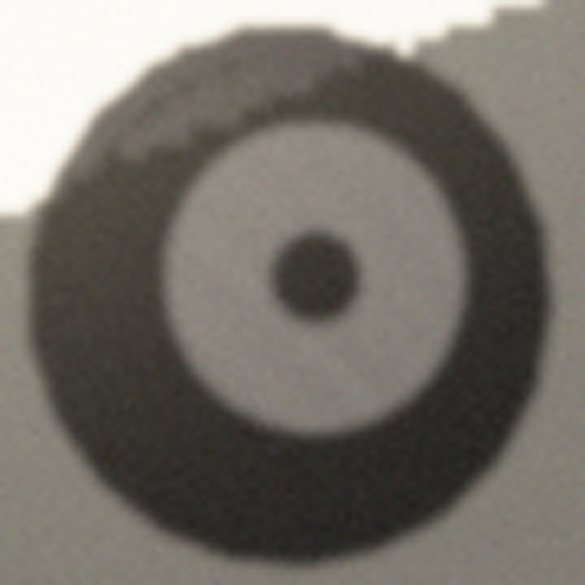

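Hub and bore are concentric at about (318.5,122.5), offset inside the black well. I'll move closer for a second view.

{"op": "jog_arm", "data": {
  "commands": [
    [10,0,-5,0],
    [15,0,-10,0],
    [10,0,-10,0],
    [0,0,0,0],
    [0,0,0,0],
    [0,0,0,0],
    [0,0,0,0],
    [0,0,0,0],
    [0,0,0,0],
    [0,0,0,0]
  ]
}}

```text
clock: 8.0
tool_pos: [0.5422, -0.0103, 0.125]
orientation: [-180.0, -0.0, -0.0]
force: [0.3, 0.7, -1.9]
opening: 0.0568
```

Run:
```python
from h import *
c,s,o=take('wrist','wrist6'); print(o['tool_pos'],o['orientation'],o['clock'],o['opening'],o['force'],o['moment'])
p=proj(c,[.577,-.0095,.071]);print(p)
crop('wrist6',270,130,370,330,4,'c6')
crop('wrist6',270,130,370,230,6,'c6')
```

```text
[ 0.54215394 -0.01025935  0.12503753] [-1.79981863e+02 -4.58449128e-02 -3.72693403e-02] 8.0 0.05684324595263434 [ 0.32263993  0.71343597 -1.89372882] [ 0.00284212  0.03528554 -0.01193589]
[319.44647121 172.64771209]
```

View pics/wrist6.png

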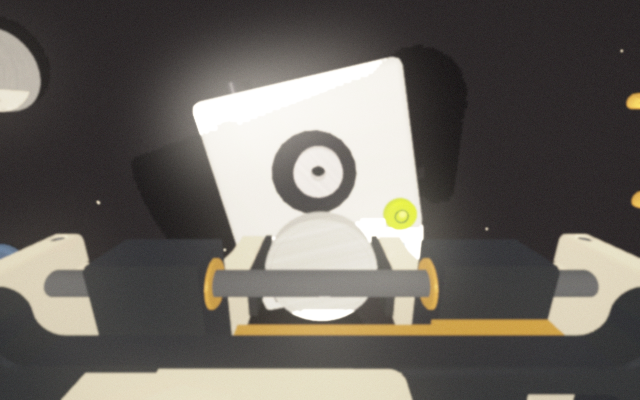

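View pics/c6.png

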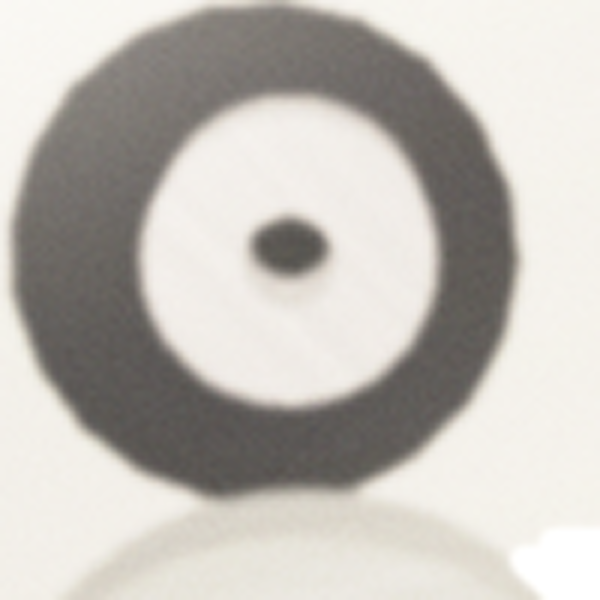

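Run:
```python
from h import *
c5=load('wrist5')[0];c6,im,o=load('wrist6')
x,e=tri([(c5,318.5,122.5),(c6,318.3,172.8)]);print('bore',x,e)
for c,p in((c5,(318.5,122.5)),(c6,(318.3,172.8))): print(onz(c,*p,.071))
# well at .053
print('well',onz(c6,270+265/6,130+250/6,.053), onz(c5,270+289/6.5,80+293/6.5,.053))
t=o['tool_pos'];th=np.linspace(0,2*np.pi,200)
for h in (.015,.017,.019):
  for dx in (-.001,0,.001):
    P=[]
    for z in (h+.007,h-.007):
        P.append(np.array([proj(c6,t+[dx+.029*np.cos(a),.029*np.sin(a),z]) for a in th]))
    print(h,dx,[(p.min(0).round(1),p.max(0).round(1)) for p in P])
crop('wrist6',255,200,390,335,5.5,'c6b')
```

```text
bore [ 0.57686968 -0.00865499  0.07091335] [np.float64(2.3256899705343425e-06), np.float64(2.3256899705322512e-06)]
[ 0.57687218 -0.00865331  0.071     ]
[ 0.5768866  -0.00865808  0.071     ]
well [ 0.57428253 -0.0052154   0.053     ] [ 0.57426088 -0.00511792  0.053     ]
0.015 -0.001 [(array([264.6, 216. ]), array([376.1, 315.7])), (array([269.1, 207.3]), array([371.6, 300.2]))]
0.015 0 [(array([264.5, 214.1]), array([376.2, 314.2])), (array([269. , 205.5]), array([371.7, 298.8]))]
0.015 0.001 [(array([264.4, 212.1]), array([376.3, 312.6])), (array([269. , 203.8]), array([371.8, 297.3]))]
0.017 -0.001 [(array([263.9, 217.3]), array([376.8, 318.1])), (array([268.5, 208.5]), array([372.2, 302.3]))]
0.017 0 [(array([263.8, 215.4]), array([376.9, 316.6])), (array([268.4, 206.7]), array([372.3, 300.8]))]
0.017 0.001 [(array([263.7, 213.5]), array([377., 315.])), (array([268.4, 204.9]), array([372.4, 299.3]))]
0.019 -0.001 [(array([263.2, 218.8]), array([377.5, 320.6])), (array([267.9, 209.6]), array([372.8, 304.4]))]
0.019 0 [(array([263. , 216.8]), array([377.6, 319. ])), (array([267.8, 207.8]), array([372.9, 302.9]))]
0.019 0.001 [(array([262.9, 214.8]), array([377.7, 317.5])), (array([267.7, 206. ]), array([373. , 301.4]))]
```

View pics/c6b.png

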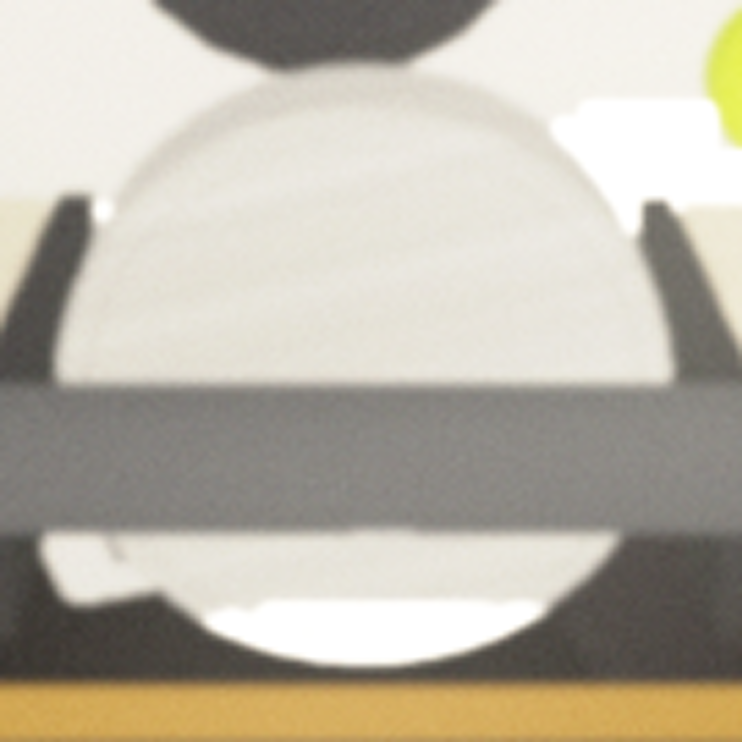

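{"op": "jog_arm", "data": {
  "commands": [
    [10,1,0,0],
    [15,1,0,0],
    [10,0,-5,0],
    [1,0,-12,0],
    [0,0,-15,0],
    [0,0,-8,0],
    [0,0,-4,0],
    [0,0,0,0],
    [0,0,0,0],
    [0,0,0,0]
  ]
}}

```text
clock: 8.88
tool_pos: [0.5787, -0.0082, 0.0813]
orientation: [-180.0, -0.1, -0.0]
force: [0.1, -0.3, -1.6]
opening: 0.0572
```

Run:
```python
from h import *
o=get_obs(); print(o['tool_pos'],o['force'],o['moment'],o['opening'])
take('wrist','wrist7');take('scene','scene7');take('side','side7')
A=[]
for f in('scene7','side7'):
    u,v=proj(load(f)[0],[.577,-.009,.085]).astype(int);crop(f,u-45,v-40,u+45,v+40,4.4,'t');A.append(cv2.imread('pics/t.png'))
cv2.imwrite('pics/c7.png',np.hstack(A))
```

```text
[ 0.57874157 -0.00822837  0.08126381] [ 0.13517248 -0.27282505 -1.55362879] [-0.07223908 -0.0545968   0.00998292] 0.057244251323581186
```

View pics/c7.png

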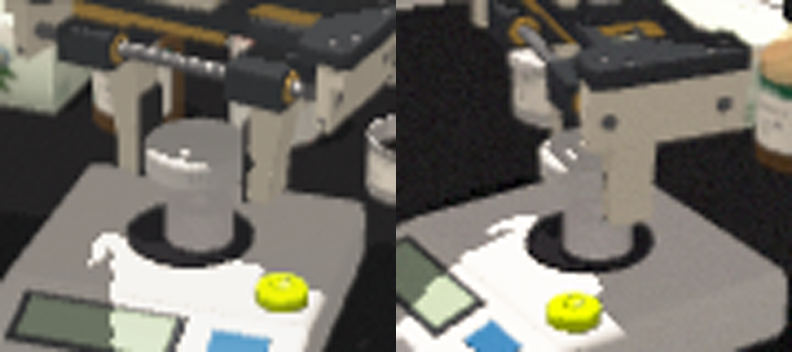

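{"op": "jog_arm", "data": {
  "commands": [
    [-0.4,0,-1,0],
    [0,0,-1,0],
    [0,0,-1,0],
    [0,0,-1,0],
    [0,0,-1,0],
    [0,0,-0.5,0],
    [0,0,-0.5,0],
    [0,0,0,0],
    [0,0,0,0],
    [0,0,0,0]
  ]
}}

```text
clock: 9.87
tool_pos: [0.5778, -0.0083, 0.0746]
orientation: [-180.0, -0.0, -0.0]
force: [0.5, -0.3, -2.5]
opening: 0.0574
```

Run:
```python
from h import *
o=get_obs(); print(o['tool_pos'],o['force'],o['moment'],o['opening'])
```

```text
[ 0.57784271 -0.00833455  0.07459117] [ 0.50223747 -0.34162356 -2.46353511] [ 0.03701679 -0.16219989 -0.02500751] 0.057363075345095584
```

{"op": "jog_arm", "data": {
  "commands": [
    [0,0,-0.5,0],
    [0,0,-0.5,0],
    [0,0,-0.5,0],
    [0,0,0,0],
    [0,0,0,0],
    [0,0,0,0],
    [0,0,0,0],
    [0,0,0,0],
    [0,0,0,0],
    [0,0,0,0]
  ]
}}

```text
clock: 10.7
tool_pos: [0.5778, -0.0083, 0.0731]
orientation: [180.0, -0.0, -0.0]
force: [1.0, -0.3, -1.7]
opening: 0.0568
```

{"op": "jog_arm", "data": {
  "commands": [
    [0,0,-0.5,0],
    [0,0,-0.5,0],
    [0,0,-0.5,0],
    [0,0,0,0],
    [0,0,0,0],
    [0,0,0,0],
    [0,0,0,0],
    [0,0,0,0],
    [0,0,0,0],
    [0,0,0,0]
  ]
}}

```text
clock: 11.53
tool_pos: [0.5778, -0.0084, 0.0716]
orientation: [-180.0, -0.0, -0.0]
force: [0.7, 0.3, -1.3]
opening: 0.0572
```

{"op": "jog_arm", "data": {
  "commands": [
    [0,0,-0.5,0],
    [0,0,-0.5,0],
    [0,0,-0.5,0],
    [0,0,-0.5,0],
    [0,0,0,0],
    [0,0,0,0],
    [0,0,0,0],
    [0,0,0,0],
    [0,0,0,0],
    [0,0,0,0]
  ]
}}

```text
clock: 12.37
tool_pos: [0.5778, -0.0083, 0.0696]
orientation: [-180.0, -0.0, -0.0]
force: [1.0, 0.0, -1.2]
opening: 0.0572
```

Run:
```python
from h import *
o=get_obs(); print(o['tool_pos'],o['force'],o['moment'],o['opening'])
take('wrist','wrist8');take('scene','scene8');take('side','side8')
A=[]
for f in('scene8','side8'):
    u,v=proj(load(f)[0],[.577,-.009,.078]).astype(int);crop(f,u-35,v-40,u+35,v+40,5,'t');A.append(cv2.imread('pics/t.png'))
crop('wrist8',255,200,325,280,5,'t')
cv2.imwrite('pics/c8.png',np.hstack(A))
crop('wrist8',255,180,390,335,3.8,'c8w')
```

```text
[ 0.57783291 -0.00830032  0.06959661] [ 0.99521766  0.02603513 -1.24935456] [ 0.0710398  -0.55390108 -0.02506814] 0.05718435064259623
```

View pics/c8.png

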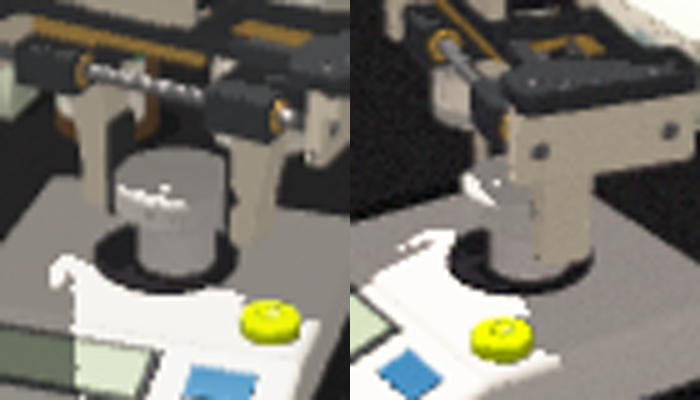

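View pics/c8w.png

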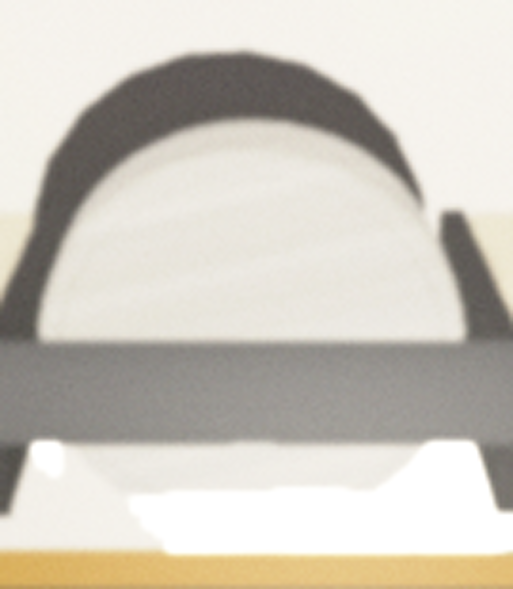

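{"op": "jog_arm", "data": {
  "commands": [
    [0.3,0,0,0],
    [0,0,0,0],
    [0,0,0,0],
    [0,0,0,0],
    [0,0,0,0],
    [0,0,0,0],
    [0,0,0,0],
    [0,0,0,0],
    [0,0,0,0],
    [0,0,0,0]
  ]
}}

```text
clock: 13.35
tool_pos: [0.578, -0.0084, 0.0695]
orientation: [180.0, 0.0, -0.0]
force: [0.6, -0.4, -1.1]
opening: 0.0571
```

Run:
```python
from h import *
o=get_obs(); print(o['tool_pos'],o['force'],o['moment'],o['opening'])
```

```text
[ 0.57799005 -0.00840763  0.06952468] [ 0.56808842 -0.35617821 -1.0825802 ] [ 0.04599655 -0.17988233  0.03908512] 0.05711099944984021
```

{"op": "jog_arm", "data": {
  "commands": [
    [0.2,0,-0.5,0],
    [0,0,-0.5,0],
    [0,0,-0.5,0],
    [0,0,-0.5,0],
    [0,0,-0.5,0],
    [0,0,-0.5,0],
    [0,0,0,0],
    [0,0,0,0],
    [0,0,0,0],
    [0,0,0,0]
  ]
}}

```text
clock: 14.18
tool_pos: [0.5783, -0.0083, 0.0666]
orientation: [180.0, -0.0, -0.0]
force: [0.9, 0.6, -2.0]
opening: 0.0573
```

Run:
```python
from h import *
o=get_obs(); print(o['tool_pos'],o['force'],o['moment'],o['opening'])
```

```text
[ 0.57829049 -0.00833493  0.06659073] [ 0.91129629  0.56526993 -1.9577322 ] [-0.07300259 -0.05707309  0.00990358] 0.05726988134039139
```

{"op": "jog_arm", "data": {
  "commands": [
    [0,0,-0.5,0],
    [0,0,-0.5,0],
    [0,0,-0.5,0],
    [0,0,-0.5,0],
    [0,0,-0.5,0],
    [0,0,-0.5,0],
    [0,0,-0.5,0],
    [0,0,-0.5,0],
    [0,0,-0.5,0],
    [0,0,0,0]
  ]
}}

```text
clock: 15.02
tool_pos: [0.5782, -0.0084, 0.0619]
orientation: [180.0, 0.0, -0.0]
force: [-0.0, 0.5, -1.4]
opening: 0.0572
```

Run:
```python
from h import *
o=get_obs(); print(o['tool_pos'],o['force'],o['moment'],o['opening'])
```

```text
[ 0.5781823  -0.00836161  0.06191678] [-0.00729065  0.46990191 -1.41255282] [-0.02460625  0.04524358  0.0148759 ] 0.057153593879843624
```

{"op": "jog_arm", "data": {
  "commands": [
    [0,0,-0.4,0],
    [0,0,-0.4,0],
    [0,0,-0.4,0],
    [0,0,0,0],
    [0,0,0,0],
    [0,0,0,0],
    [0,0,0,0],
    [0,0,0,0],
    [0,0,0,0],
    [0,0,0,0]
  ]
}}

```text
clock: 15.85
tool_pos: [0.5782, -0.0084, 0.0608]
orientation: [-180.0, 0.0, -0.0]
force: [-0.1, -0.6, -1.1]
opening: 0.0573
```

{"op": "jog_arm", "data": {
  "commands": [
    [0,0,-0.3,0],
    [0,0,-0.3,0],
    [0,0,-0.2,0],
    [0,0,0,0],
    [0,0,0,0],
    [0,0,0,0],
    [0,0,0,0],
    [0,0,0,0],
    [0,0,0,0],
    [0,0,0,0]
  ]
}}

```text
clock: 16.68
tool_pos: [0.5783, -0.0083, 0.0601]
orientation: [-180.0, -0.0, -0.0]
force: [0.3, -0.1, 1.1]
opening: 0.0573
```

{"op": "jog_arm", "data": {
  "commands": [
    [0,0,-0.3,0],
    [0,0,-0.2,0],
    [0,0,-0.2,0],
    [0,0,0,0],
    [0,0,0,0],
    [0,0,0,0],
    [0,0,0,0],
    [0,0,0,0],
    [0,0,0,0],
    [0,0,0,0]
  ]
}}

```text
clock: 17.52
tool_pos: [0.5783, -0.0084, 0.0594]
orientation: [-180.0, -0.0, -0.0]
force: [-1.9, 0.0, 3.2]
opening: 0.0574
```

Run:
```python
from h import *
o=get_obs(); print(o['tool_pos'],o['force'],o['moment'],o['opening'])
```

```text
[ 0.57833709 -0.00835279  0.05941326] [-1.94273167  0.00381824  3.24932518] [0.06621454 0.46036739 0.00843255] 0.05738393450567936
```

{"op": "jog_arm", "data": {
  "commands": [
    [0,0,0,0],
    [0,0,0,0],
    [0,0,0,0],
    [0,0,0,0],
    [0,0,0,0],
    [0,0,0,0],
    [0,0,0,0],
    [0,0,0,0],
    [0,0,0,0],
    [0,0,0,0]
  ],
  "fingers": 80
}}

```text
clock: 18.35
tool_pos: [0.5783, -0.0083, 0.0594]
orientation: [-180.0, -0.0, -0.0]
force: [-0.4, -0.2, -0.4]
opening: 0.08
```

{"op": "jog_arm", "data": {
  "commands": [
    [0,0,3,0],
    [0,0,8,0],
    [0,0,15,0],
    [0,0,20,0],
    [0,0,20,0],
    [-10,0,15,0],
    [-20,0,10,0],
    [-20,0,0,0],
    [-15,0,0,0],
    [0,0,0,0]
  ]
}}

```text
clock: 19.18
tool_pos: [0.5109, -0.0086, 0.1516]
orientation: [-180.0, -0.0, -0.1]
force: [-0.8, -0.1, -1.1]
opening: 0.08
```

Run:
```python
from h import *
o=get_obs(); print(o['tool_pos'],o['orientation'],o['force'],o['opening'])
take('wrist','wrist9');take('scene','scene9');take('side','side9')
A=[]
for f in('scene9','side9'):
    u,v=proj(load(f)[0],[.577,-.009,.078]).astype(int);crop(f,u-35,v-40,u+35,v+40,5,'t');A.append(cv2.imread('pics/t.png'))
cv2.imwrite('pics/c9.png',np.hstack(A))
```

```text
[ 0.51088323 -0.00856952  0.15157529] [-1.79951667e+02 -3.13412139e-02 -5.08008249e-02] [-0.83388657 -0.09070151 -1.10576606] 0.08002995918387282
```

View pics/c9.png

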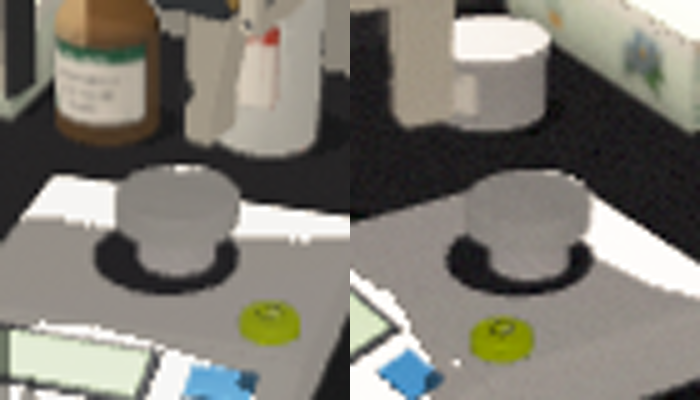

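View pics/wrist9.png

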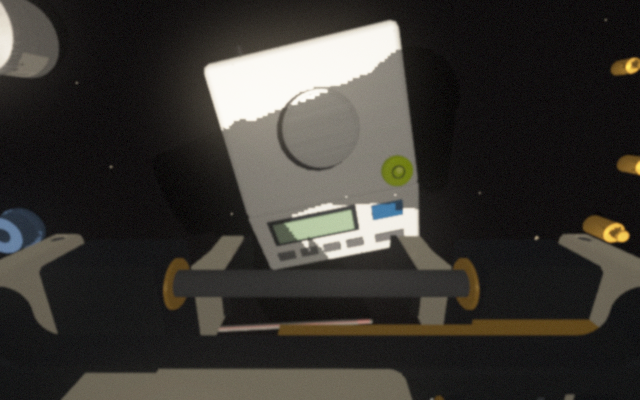

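Run:
```python
from h import *
c=load('wrist9')[0]; th=np.linspace(0,6.2832,200)
for z in (.081,.085,.089,.095,.100):
    p=onz(c,319.5,128,z); q=np.array([proj(c,p+[.029*np.cos(a),.029*np.sin(a),0]) for a in th]); print(z,p.round(4),q.min(0).round(1),q.max(0).round(1))
crop('wrist9',270,80,370,180,6,'c9w')
# side/scene top center tri
s=load('scene9')[0];d=load('side9')[0]
for cc in(s,d): print(proj(cc,[.577,-.009,.085]),proj(cc,[.577,-.009,.100]), proj(cc,[.577,-.009,.078]).astype(int))
```

```text
0.081 [ 0.5768 -0.0078  0.081 ] [281.2  87.1] [357.8 166. ]
0.085 [ 0.577  -0.0078  0.085 ] [280.5  86.4] [358.5 166.6]
0.089 [ 0.5772 -0.0078  0.089 ] [279.8  85.6] [359.2 167.3]
0.095 [ 0.5774 -0.0079  0.095 ] [278.7  84.3] [360.3 168.3]
0.1 [ 0.5777 -0.0079  0.1   ] [277.8  83.3] [361.2 169.3]
[307.21282576 196.17075708] [307.29447067 190.33517285] [307 198]
[314.18505825 182.60061737] [314.14719066 176.58157121] [314 185]
```

View pics/c9w.png

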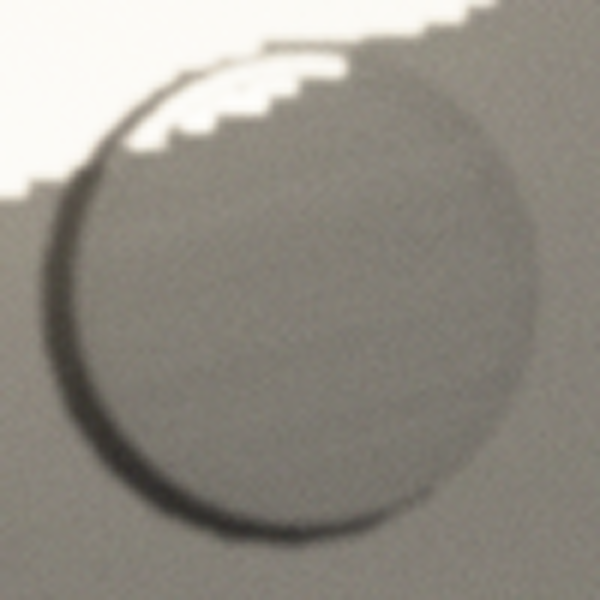

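{"op": "jog_arm", "data": {
  "commands": [
    [-10,-25,0,0],
    [-10,-32,0,0],
    [-10,-32,0,0],
    [-10,-32,0,0],
    [-10,-32,0,0],
    [-10,-32,0,0],
    [-10,-32,0,0],
    [-10,-32,0,0],
    [-10,-32,0,0],
    [-11,-23,0,0]
  ],
  "fingers": 50
}}

```text
clock: 20.17
tool_pos: [0.4124, -0.315, 0.1504]
orientation: [180.0, 0.0, -0.1]
force: [0.9, 0.1, -0.0]
opening: 0.0497
```

{"op": "jog_arm", "data": {
  "commands": [
    [0,0,0,0],
    [0,0,0,0],
    [0,0,0,0],
    [0,0,0,0],
    [0,0,0,0],
    [0,0,0,0],
    [0,0,0,0],
    [0,0,0,0],
    [0,0,0,0],
    [0,0,0,0]
  ]
}}

```text
clock: 21.0
tool_pos: [0.4124, -0.3122, 0.1504]
orientation: [180.0, -0.0, -0.0]
force: [-0.4, -0.4, -0.1]
opening: 0.0498
```

Run:
```python
from h import *
c,s,o=take('wrist','wrist10'); print(o['tool_pos'],o['orientation'],o['clock'],o['opening'])
c9=load('wrist9')[0];print(onz(c9,321,127.5,.085))
print(proj(c,[.4705,-.3138,.036]))
print(tri([(load('scene0')[0],439.5,267),(load('side0')[0],361,301)]))
```

```text
[ 0.41237873 -0.31220403  0.15043591] [ 1.79997674e+02 -6.95901444e-03 -2.50682140e-02] 21.0 0.04984457177562545
[ 0.57735217 -0.00893223  0.085     ]
[322.27535718 134.51633257]
(array([ 0.53947861, -0.32868278,  0.02478407]), [np.float64(0.0016433545748249245), np.float64(0.0016433545748249239)])
```

View pics/wrist10.png

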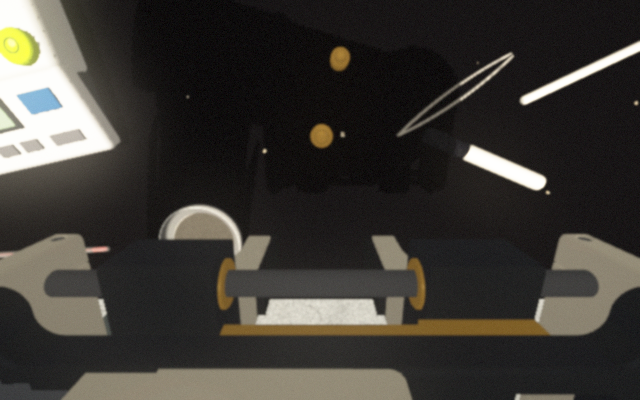

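Run:
```python
from h import *
c,im,o=load('wrist10'); crop('wrist10',295,110,350,165,9,'c10')
print('dish',onz(c,200,250,.014), onz(load('scene0')[0],331,304,.014))
for z in (.029,.036): print(onz(c,321,135,z))
print('50',onz(c,340,58,.03))
```

```text
dish [ 0.34463126 -0.1794261   0.014     ] [ 0.35281113 -0.17994891  0.014     ]
[ 0.46958891 -0.31264833  0.029     ]
[ 0.47007016 -0.31264195  0.036     ]
50 [ 0.53483992 -0.32906549  0.03      ]
```

View pics/c10.png

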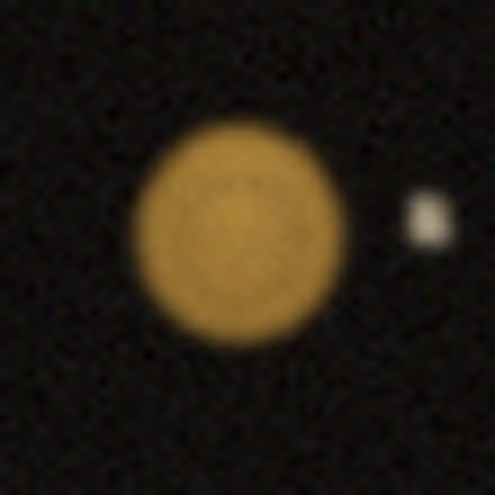

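{"op": "jog_arm", "data": {
  "commands": [
    [10,-1,0,0],
    [20,0,-10,0],
    [15,0,-20,0],
    [10,0,-20,0],
    [0,0,0,0],
    [0,0,0,0],
    [0,0,0,0],
    [0,0,0,0],
    [0,0,0,0],
    [0,0,0,0]
  ]
}}

```text
clock: 21.88
tool_pos: [0.4674, -0.3135, 0.1014]
orientation: [180.0, -0.1, -0.1]
force: [0.4, 0.4, 0.6]
opening: 0.0496
```

Run:
```python
from h import *
c,s,o=take('wrist','wrist11'); print(o['tool_pos'],o['orientation'],o['clock'],o['opening'])
p=proj(c,[.4705,-.3138,.036]).astype(int);print(p)
```

```text
[ 0.46743564 -0.31353963  0.10143527] [ 1.79972983e+02 -9.67753959e-02 -5.64206920e-02] 21.8833 0.04962885790019456
[320 209]
```

View pics/wrist11.png

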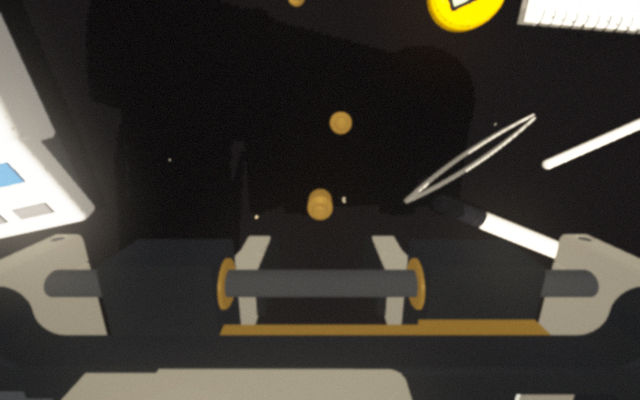

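Run:
```python
from h import *
crop('wrist11',295,180,345,230,10,'c11')
```

```text
(no output)
```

View pics/c11.png

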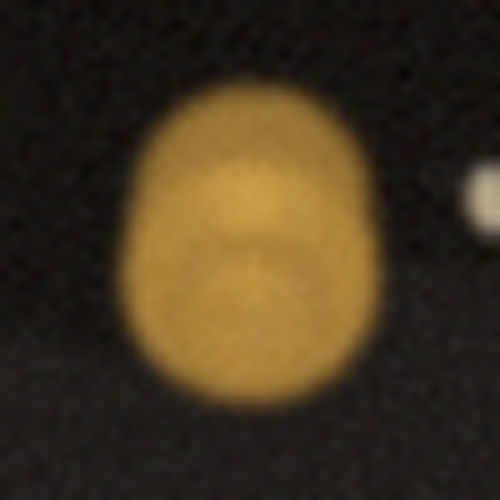

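Run:
```python
from h import *
a=load('wrist10')[0];b=load('wrist11')[0]
print(tri([(a,321.8,135.6),(b,320,207.8)])); print(onz(b,320,207.8,.029),onz(a,321.8,135.6,.029),onz(b,320,199.5,0))
```

```text
(array([ 0.468969  , -0.31328214,  0.02793042]), [np.float64(0.00011613392079265528), np.float64(0.00011613392079272819)])
[ 0.46931542 -0.3131685   0.029     ] [ 0.46904186 -0.31339442  0.029     ] [ 0.46803435 -0.31311074  0.        ]
```

{"op": "jog_arm", "data": {
  "commands": [
    [0.5,0,-20,0],
    [0,0,-20,0],
    [0,0,-20,0],
    [0,0,-15,0],
    [0,0,-10,0],
    [0,0,-7,0],
    [0,0,-4,0],
    [0,0,0,0],
    [0,0,0,0],
    [0,0,0,0]
  ]
}}

```text
clock: 22.77
tool_pos: [0.4683, -0.3135, 0.0052]
orientation: [180.0, -0.1, -0.0]
force: [-0.1, -0.5, 0.0]
opening: 0.05
```

{"op": "jog_arm", "data": {
  "commands": [
    [0,0,0,0],
    [0,0,0,0],
    [0,0,0,0],
    [0,0,0,0],
    [0,0,0,0],
    [0,0,0,0],
    [0,0,0,0],
    [0,0,0,0],
    [0,0,0,0],
    [0,0,0,0]
  ],
  "fingers": 12
}}

```text
clock: 23.6
tool_pos: [0.4678, -0.3134, 0.0045]
orientation: [180.0, -0.0, -0.0]
force: [-0.9, 1.8, 2.4]
opening: 0.0193
```

{"op": "jog_arm", "data": {
  "commands": [
    [0,0,3,0],
    [0,0,8,0],
    [0,0,20,0],
    [0,0,25,0],
    [0,0,25,0],
    [0,0,25,0],
    [0,0,20,0],
    [0,0,10,0],
    [0,0,0,0],
    [0,0,0,0]
  ]
}}

```text
clock: 24.43
tool_pos: [0.4676, -0.3132, 0.1402]
orientation: [-180.0, -0.0, -0.1]
force: [-0.3, 1.3, -1.3]
opening: 0.0194
```

Run:
```python
from h import *
c,s,o=take('wrist','wrist12'); print(o['tool_pos'],o['orientation'],o['clock'],o['opening'],o['force'])
crop('wrist12',240,200,400,340,4.5,'c12')
```

```text
[ 0.46758123 -0.31315763  0.14021828] [-1.79983122e+02 -3.33043482e-02 -6.35996459e-02] 24.4333 0.019420602553961046 [-0.27142257  1.29847335 -1.34809853]
```

View pics/c12.png

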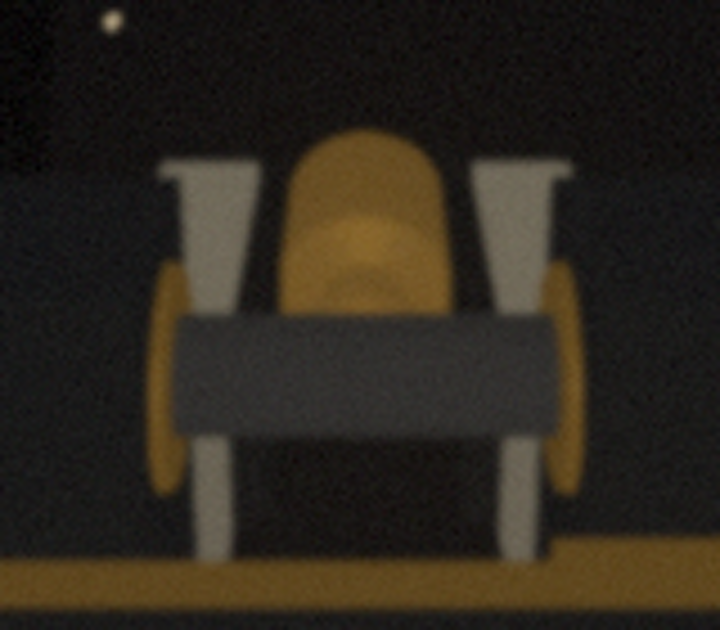

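Run:
```python
from h import *
c,im,o=load('wrist12');t=o['tool_pos'];th=np.linspace(0,6.2832,200)
for dx in (-.003,-.002,-.001,0,.001,.002):
    for z in (-.0045,):
        q=np.array([proj(c,t+[dx+.01*np.cos(a),.01*np.sin(a),z]) for a in th]); print(dx,q.min(0).round(1),q.max(0).round(1))
```

```text
-0.003 [304.  234.3] [336.8 264.2]
-0.002 [304.  232.8] [336.8 262.8]
-0.001 [303.9 231.2] [336.9 261.3]
0 [303.9 229.7] [336.9 259.9]
0.001 [303.9 228.1] [336.9 258.4]
0.002 [303.9 226.5] [336.9 256.9]
```

{"op": "jog_arm", "data": {
  "commands": [
    [8,20,0,0],
    [11,31,0,0],
    [12,34,0,0],
    [12,34,0,0],
    [12,34,0,0],
    [12,34,0,0],
    [12,34,0,0],
    [11,31,0,0],
    [10,30,0,0],
    [8,22,0,0]
  ]
}}

```text
clock: 25.32
tool_pos: [0.5754, -0.0071, 0.1383]
orientation: [180.0, 0.2, 0.0]
force: [0.5, -0.6, -1.4]
opening: 0.0192
```

{"op": "jog_arm", "data": {
  "commands": [
    [0,0,-10,0],
    [0,0,-10,0],
    [0,0,-10,0],
    [0,0,-5,0],
    [0,0,-5,0],
    [0,0,0,0],
    [0,0,0,0],
    [0,0,0,0],
    [0,0,0,0],
    [0,0,0,0]
  ]
}}

```text
clock: 26.15
tool_pos: [0.576, -0.0094, 0.1009]
orientation: [-180.0, -0.1, -0.1]
force: [0.3, -0.4, -1.2]
opening: 0.0192
```

Run:
```python
from h import *
c,s,o=take('wrist','wrist13'); print(o['tool_pos'],o['orientation'],o['clock'],o['opening'],o['force'])
take('scene','scene13');take('side','side13')
A=[]
for f in('scene13','side13'):
    u,v=proj(load(f)[0],[.577,-.009,.09]).astype(int);crop(f,u-35,v-40,u+35,v+40,5,'t');A.append(cv2.imread('pics/t.png'))
cv2.imwrite('pics/c13.png',np.hstack(A))
```

```text
[ 0.57604854 -0.00943117  0.10090594] [-1.79984346e+02 -5.51553983e-02 -5.69469270e-02] 26.15 0.019221962051866104 [ 0.279098   -0.35153392 -1.24872752]
```

View pics/c13.png

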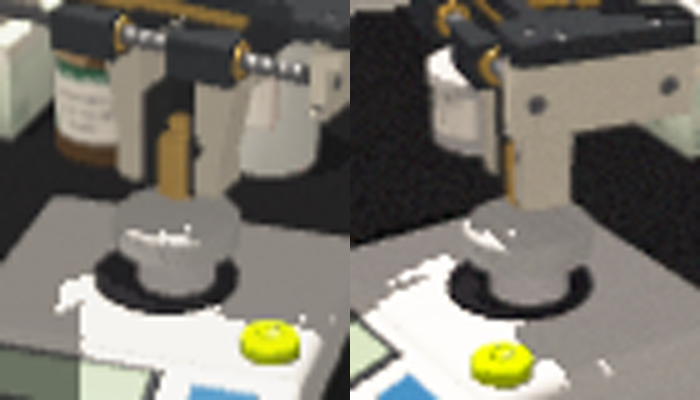

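View pics/wrist13.png

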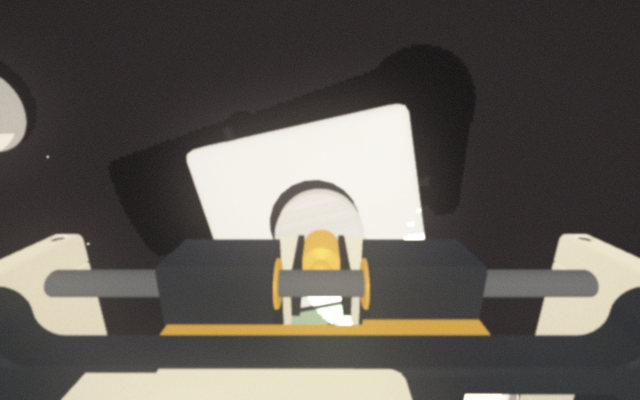

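{"op": "jog_arm", "data": {
  "commands": [
    [0,0,-3,0],
    [0,0,-3,0],
    [0,0,-2,0],
    [0,0,-1,0],
    [0,0,-1,0],
    [0,0,-0.5,0],
    [0,0,0,0],
    [0,0,0,0],
    [0,0,0,0],
    [0,0,0,0]
  ]
}}

```text
clock: 27.13
tool_pos: [0.5758, -0.0094, 0.09]
orientation: [-180.0, -0.0, -0.0]
force: [-0.3, -0.6, -0.8]
opening: 0.019
```

{"op": "jog_arm", "data": {
  "commands": [
    [0,0,-0.5,0],
    [0,0,-0.3,0],
    [0,0,0,0],
    [0,0,0,0],
    [0,0,0,0],
    [0,0,0,0],
    [0,0,0,0],
    [0,0,0,0],
    [0,0,0,0],
    [0,0,0,0]
  ]
}}

```text
clock: 27.97
tool_pos: [0.5758, -0.0093, 0.0891]
orientation: [-180.0, -0.0, -0.0]
force: [0.8, -1.4, -1.2]
opening: 0.0192
```

{"op": "jog_arm", "data": {
  "commands": [
    [0,0,-0.3,0],
    [0,0,-0.3,0],
    [0,0,0,0],
    [0,0,0,0],
    [0,0,0,0],
    [0,0,0,0],
    [0,0,0,0],
    [0,0,0,0],
    [0,0,0,0],
    [0,0,0,0]
  ]
}}

```text
clock: 28.8
tool_pos: [0.5758, -0.0094, 0.0885]
orientation: [-180.0, -0.0, -0.0]
force: [-0.4, 0.7, 0.3]
opening: 0.0193
```

{"op": "jog_arm", "data": {
  "commands": [
    [0,0,-0.3,0],
    [0,0,-0.2,0],
    [0,0,0,0],
    [0,0,0,0],
    [0,0,0,0],
    [0,0,0,0],
    [0,0,0,0],
    [0,0,0,0],
    [0,0,0,0],
    [0,0,0,0]
  ]
}}

```text
clock: 29.63
tool_pos: [0.5758, -0.0094, 0.088]
orientation: [180.0, -0.0, -0.0]
force: [-1.3, -0.1, 2.8]
opening: 0.0195
```

{"op": "jog_arm", "data": {
  "commands": [
    [0,0,0.3,0],
    [0,0,0.2,0],
    [0,0,0,0],
    [0,0,0,0],
    [0,0,0,0],
    [0,0,0,0],
    [0,0,0,0],
    [0,0,0,0],
    [0,0,0,0],
    [0,0,0,0]
  ]
}}

```text
clock: 30.47
tool_pos: [0.5758, -0.0094, 0.0885]
orientation: [-180.0, -0.0, -0.0]
force: [-0.0, 0.3, 2.1]
opening: 0.0194
```

{"op": "jog_arm", "data": {
  "commands": [
    [0,0,0,0],
    [0,0,0,0],
    [0,0,0,0],
    [0,0,0,0],
    [0,0,0,0],
    [0,0,0,0],
    [0,0,0,0],
    [0,0,0,0],
    [0,0,0,0],
    [0,0,0,0]
  ],
  "fingers": 45
}}

```text
clock: 31.3
tool_pos: [0.5757, -0.0094, 0.0885]
orientation: [180.0, 0.0, -0.0]
force: [-0.7, -0.4, 0.2]
opening: 0.0449
```

{"op": "jog_arm", "data": {
  "commands": [
    [0,0,4,0],
    [0,0,8,0],
    [0,0,15,0],
    [0,0,20,0],
    [0,0,20,0],
    [-15,0,10,0],
    [-25,0,10,0],
    [-25,0,0,0],
    [-20,0,0,0],
    [0,0,0,0]
  ]
}}

```text
clock: 32.13
tool_pos: [0.4876, -0.0097, 0.1767]
orientation: [-179.9, -0.0, -0.1]
force: [0.1, -0.0, 0.3]
opening: 0.0451
```

{"op": "jog_arm", "data": {
  "commands": [
    [0,0,0,0],
    [0,0,0,0],
    [0,0,0,0],
    [0,0,0,0],
    [0,0,0,0],
    [0,0,0,0],
    [0,0,0,0],
    [0,0,0,0],
    [0,0,0,0],
    [0,0,0,0]
  ]
}}

```text
clock: 32.97
tool_pos: [0.4908, -0.0094, 0.1754]
orientation: [180.0, 0.0, -0.0]
force: [-0.0, 1.1, -0.5]
opening: 0.0448
```

Run:
```python
from h import *
c,s,o=take('wrist','wrist14'); print(o['tool_pos'],o['clock'],o['opening'],o['force'])
take('scene','scene14');take('side','side14')
A=[]
for f in('scene14','side14'):
    u,v=proj(load(f)[0],[.577,-.009,.09]).astype(int);crop(f,u-35,v-40,u+35,v+40,5,'t');A.append(cv2.imread('pics/t.png'))
cv2.imwrite('pics/c14.png',np.hstack(A))
crop('wrist14',260,60,380,180,5,'c14w')
```

```text
[ 0.49077889 -0.00937112  0.17541745] 32.9667 0.04482949450890211 [-0.02749001  1.11065818 -0.47483816]
```

View pics/c14.png

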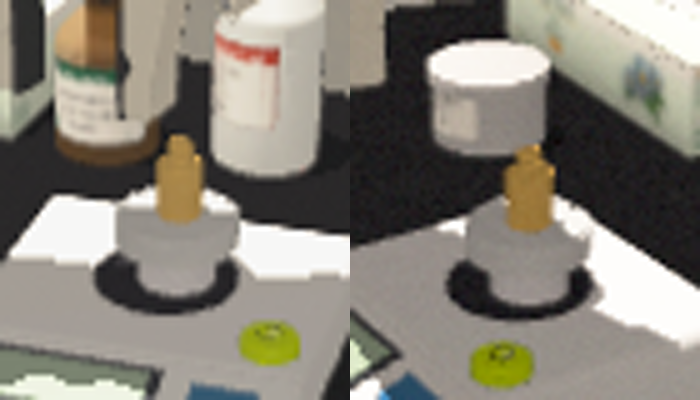

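View pics/c14w.png

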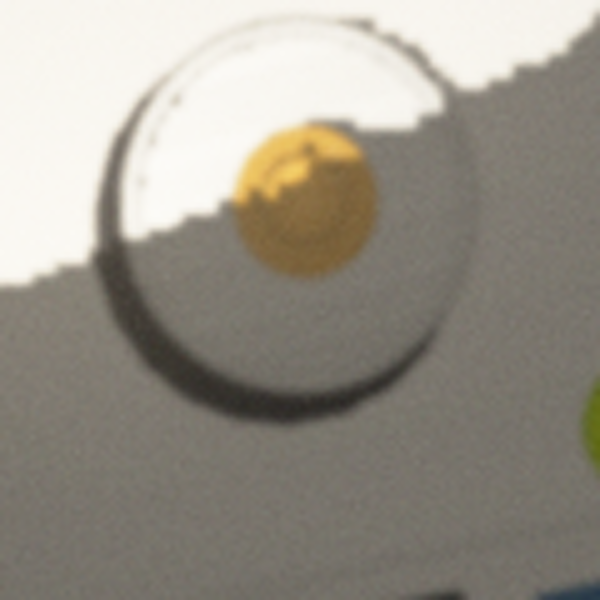

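View pics/scene14.png

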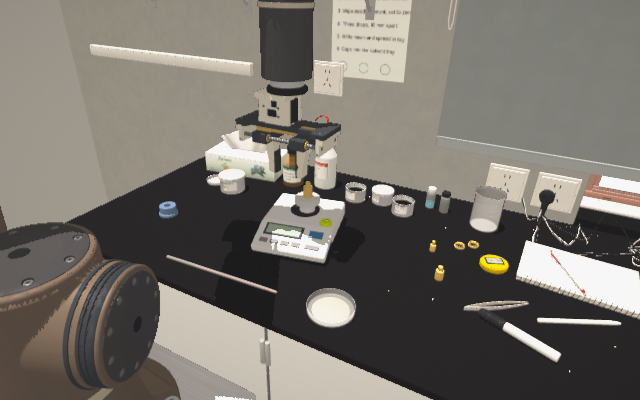

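The weight stands upright near the middle of the pan: weight centre at about (306,200) in the crop, disc centre at about (298,207), so roughly 1–2 mm apart. Nothing else has moved and the gripper is clear. I'm handing in.

```bash
python3 -c "
from plant import close_job
print(close_job())"
```

```text
the job is handed in; nothing more can be done
None
```

The pan is home on the carrier and the 100 g brass weight is standing upright near its middle. I handed the job in at about 33 s of the 69 s allowed; `close_job` reports no verdict.

- **Pan:** The stem found the bore on the first descent. One small shift in x (about 0.5 mm) took the side load off the stem. I then pressed it home with about 5 N, well under the 16 N overload limit. A wrist-camera check put the top of the disc at 85 mm above the worktop, which is the fully-home height, and the pan looked level.
- **Weight:** It was set down with about 4 N and released. The last pictures show it upright, roughly 1–2 mm from the pan's centre.
- **Everything else:** In the final scene picture the other weights, the dish, the tin and the bottle look unmoved, and the open gripper is clear of everything.
- **Disagreements:** Positions from the side camera differed from the other views by up to 11 mm, so I relied on the wrist camera. The wrist camera's own x readings were off by 1–1.5 mm compared with what it showed once the pan was gripped. I allowed for both, and no check failed.

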